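# Stack the specimen pots, heaviest at the bottom

## Robot

A 7-joint arm with a two-finger parallel gripper is mounted at the origin on the work surface. World frame = base frame: x ahead of the robot, y to its left, z up, the work surface at z = 0. Lengths are in mm, angles in rad, forces in N, time in s.
With the tool pointing down it reaches from about 425 to 975 mm from the base axis. Payload 16.7 kg.
Tool frame: the origin (TCP) lies at the very end of the fingers, on their centre line; the grasp point (between the pads) lies 19 mm behind it; z points along the fingers, y is the direction in which the jaws open and shut (so a half turn about z gives the same grasp; the last joint's range is limited). The gripper opens to 85 mm and grips with 20 to 120 N. Pads are 22 mm wide; open, the fingers measure 114 mm over their backs; the gripper's body (76 mm by 85 mm) begins 54 mm behind the grasp point. The pads swing forward as they close: fully open they stand 13 mm farther back than shut.
Start: joints at [-0.149, 0.426, 0.074, 1.606, -0.034, 1.111, -0.067], TCP at [674.964, -0.019, 231.302] pointing down, gripper open.
Joint ranges: [-2.85, 2.85], [-0.5, 2.14], [-1.23, 1.37], [0.21, 2.46], [-1.02, 4.16], [0.16, 2.05], [-2.73, 2.73]. Speed limits (rad/s): [1.89, 1.89, 2.39, 2.39, 3.01, 3.01, 3.01].

## Interface

Orientations are given as [roll, pitch, yaw] about the fixed x, y, z axes, in that order (R = Rz(yaw) Ry(pitch) Rx(roll)).
In Python, from rig import robot, camera, camera_model, masks_of, spot_point gives the robot as it stands. The module is installed in compiled form; this text tells all that it offers.
- The arm moves only by the shell command python3 -m pendant 'ROWS' [FORCE]. ROWS is JSON, a list that holds one entry, the list of rows, each a list of 5 numbers: the shift along the tool's x, y, z as a fraction of full scale, then the turn about the tool's z as a fraction of full scale, then the closure, from -1 (fully open) to 1 (shut). A call has 1 to 12 rows; each row shifts and turns the commanded pose from where the row before left it, along the tool's axes as they then stand; what a row does not reach is not made up. Full scale, the value 1, is 0.4 m for a shift and 10 degrees for a turn. A row lasts 1/8 s, in which the tool goes at most 62.5 mm and 10.7 degrees, less where a joint would pass 70% of its speed; a pose out of reach is approached as far as the arm can. A call with a number of a shift or a turn outside -1 to 1 is refused whole. A call with a gripper value outside its range is refused whole. The fingers move at their own pace and stop on an object; FORCE is the grip in N (left out, the last holds). Time passes only in rows, so rows that do not move let the fingers close. It gives the time, the measured TCP pose, the force and the opening at its end, in the units of the state.
- robot.observe(): the state, without advancing time (a new reading comes with each control period).
- camera(name): name is "scene" or "side" or "wrist"; returns the picture (384x512x3 uint8, red, green, blue); there is no depth.
- camera_model(name): a dict with "intrinsics" (3x3 intrinsics, pixels), "world_from_camera" (4x4, takes a point from camera to world coordinates). Camera axes: x right, y down, z forward; pixel columns grow to the right and rows downward; lengths in mm; the calibration is good to about 2 mm. A picture is of the moment at which its call begins: read the wrist's pose just before it. camera_model takes no time and is no camera call; for the wrist camera it gives the pose at the moment of the call.
- robot.finish_job(): hands the job in, once; it reports no verdict.
Trained networks look in the newest picture that a camera, given by its name, has taken for a name from the list of things; names that differ only in an ending like _2 or _b are one class to them, and where a whole thing is asked for, a point or a joint stands for the part that bears it (a point fixed in the world has none). Each returns a list of dicts, best first, with "p" (0 to 1); they miss things now and then, are a little off and sometimes report something else, mostly with a low value. They report only what shows in the picture. A call takes as long as a camera call. They do not tell look-alikes from the thing itself.
- masks_of(camera, thing): "mask" (384x512 bool, what is visible of it) and "extent" ([left, top, right, bottom] in pixels, round what is visible of it).
- spot_point(camera, thing): "uv" ([column, row] in pixels: a listed point, or the origin of a listed thing).
The state is a dict: "t": time; "joint_pos": joint angles; "dq": joint speeds; "tau": joint torques, N m; "eef_pos": TCP position; "tool_rot": TCP orientation; "contact_force": force on the tool from outside, world axes, zero at the start; "torque": the same for the moment, N m; "gripper_width": finger opening in mm.
Only numpy, scipy, OpenCV 4.12 (cv2) and the standard library are available. Lean on these libraries where they do the work, as an engineer would, in place of code of your own. Each camera call takes 0.05 s, during which the arm holds its last target. There are 200 camera calls.

## Task

The three white specimen pots in the tray look alike but differ in weight: heft them to find out which is which, then put them away as one stack in the free bay of the carry tote, the heaviest first at the bottom, the middle one next and the lightest on top, each seated in the lid below. Keep the pots upright, set them down without dropping them, and leave the glass jar, the hand lens and the things in the other bay where they are.

Things in the scene. Friction and masses are not known exactly. Their poses are not given: they have to be found in the camera images.
- pot_a: pot A: closed opaque white specimen pot with grey knurled screw lid, straight-sided, 60 mm diameter, 63 mm tall; a dry sample is shut inside. Pots A, B and C look the same; which is heavy changes from run to run (lightest 120-140 g, middle 270-320 g, heaviest 450-540 g). Origin: centre of the underside, z up
- pot_b: pot B: like pot A, same size and origin. How all three stack: on top a rim 2 mm wide and 3 mm high surrounds a flat recess 56 mm across; the foot, a disc 47 mm across and 5 mm high, drops into the recess of the pot below, so a stack grows by 60 mm per pot
- pot_c: pot C: like pots A and B, same size and origin
- pot_tray: low open aluminium tray, fixed, 92 mm along x, 310 mm along y, floor 4 mm thick, walls 14 mm high. Pots and a glass jar stand in it in one row along its y, in any order, at y about -108, -36, 36, 108 mm, some 12 mm between neighbours: room for fingers is only before and behind the row (along the tray's x). Origin: centre of the underside
- tote: grey plastic carry tote, open on top, fixed, 300 mm along x, 200 mm along y, 72 mm high, walls and floor 4 mm thick; a cross wall parts it into a free bay (towards its -x, the robot's side) and a bay in use (+x). Origin: centre of the underside
- bay (a point): centre of the floor of the tote's free bay, on the floor's upper face, 4 mm above the bench; axes as the tote. The bay is 154 mm along x by 192 mm along y inside; its walls rise 68 mm above this floor, the cross wall 62 mm
- shell_jar: glass jar with a steel lid, 56 mm in diameter, 82 mm tall, among the pots in the tray; to be left. Origin: centre of the underside
- glasses: safety glasses in the tote's other bay, 146 mm along y, 46 mm high; to be left. Origin: centre of the underside
- reagent_bottle: small amber bottle, 38 mm in diameter, 85 mm tall, in the tote's other bay next to the cross wall; to be left. Origin: centre of the underside
- magnifier: hand lens lying flat, ring 64 mm across, 8 mm high, handle 95 mm long towards its -x; to be left. Origin: under the centre of the ring
Things that resemble listed ones, but are neither listed nor needed, are in the scene too. Leave any turquoise look-alike of the pot_c alone.

How it is judged (in metres and radians):
At the end, for the whole second after the job is handed in: One stack stands on the floor of the tote's free bay: heaviest pot at the bottom, middle one on it, lightest on top; each foot down in the lid recess below (centres within 9 mm, 60 mm higher within 2.5 mm, leaning under 0.06 rad); all released and at rest (x of pot_a in the frame of bay between -0.048 and 0.048 m and y of pot_a in the frame of bay between -0.067 and 0.067 m and angle between each of pot_a, pot_b, pot_c's own z axis and vertical below 0.06 rad and contact force between the fingers and pot_a below 0.2 N and linear speed of each of pot_a, pot_b, pot_c below 0.02 m/s and angular speed of each of pot_a, pot_b, pot_c below 0.2 rad/s and x of pot_b in the frame of bay between -0.048 and 0.048 m and y of pot_b in the frame of bay between -0.067 and 0.067 m and contact force between the fingers and pot_b below 0.2 N and x of pot_c in the frame of bay between -0.048 and 0.048 m and y of pot_c in the frame of bay between -0.067 and 0.067 m and contact force between the fingers and pot_c below 0.2 N and ((z of pot_a in the frame of bay between -0.004 and 0.004 m and z of pot_b in the frame of pot_a between 0.057 and 0.0625 m and z of pot_c in the frame of pot_b between 0.057 and 0.0625 m and horizontal distance between pot_a and pot_b below 0.009 m and horizontal distance between pot_b and pot_c below 0.009 m and contact force between pot_b and pot_a below 5 N and contact force between pot_c and pot_b below 2 N) or (z of pot_a in the frame of bay between -0.004 and 0.004 m and z of pot_c in the frame of pot_a between 0.057 and 0.0625 m and z of pot_b in the frame of pot_c between 0.057 and 0.0625 m and horizontal distance between pot_a and pot_c below 0.009 m and horizontal distance between pot_c and pot_b below 0.009 m and contact force between pot_c and pot_a below 5 N and contact force between pot_b and pot_c below 2 N) or (z of pot_b in the frame of bay between -0.004 and 0.004 m and z of pot_a in the frame of pot_b between 0.057 and 0.0625 m and z of pot_c in the frame of pot_a between 0.057 and 0.0625 m and horizontal distance between pot_b and pot_a below 0.009 m and horizontal distance between pot_a and pot_c below 0.009 m and contact force between pot_a and pot_b below 5 N and contact force between pot_c and pot_a below 2 N) or (z of pot_b in the frame of bay between -0.004 and 0.004 m and z of pot_c in the frame of pot_b between 0.057 and 0.0625 m and z of pot_a in the frame of pot_c between 0.057 and 0.0625 m and horizontal distance between pot_b and pot_c below 0.009 m and horizontal distance between pot_c and pot_a below 0.009 m and contact force between pot_c and pot_b below 5 N and contact force between pot_a and pot_c below 2 N) or (z of pot_c in the frame of bay between -0.004 and 0.004 m and z of pot_a in the frame of pot_c between 0.057 and 0.0625 m and z of pot_b in the frame of pot_a between 0.057 and 0.0625 m and horizontal distance between pot_c and pot_a below 0.009 m and horizontal distance between pot_a and pot_b below 0.009 m and contact force between pot_a and pot_c below 5 N and contact force between pot_b and pot_a below 2 N) or (z of pot_c in the frame of bay between -0.004 and 0.004 m and z of pot_b in the frame of pot_c between 0.057 and 0.0625 m and z of pot_a in the frame of pot_b between 0.057 and 0.0625 m and horizontal distance between pot_c and pot_b below 0.009 m and horizontal distance between pot_b and pot_a below 0.009 m and contact force between pot_b and pot_c below 5 N and contact force between pot_a and pot_b below 2 N))); the robot touches nothing.
It fails at once if a pot is tipped (more than 0.6 rad) (angle between any of pot_a, pot_b, pot_c's own z axis and vertical above 0.6 rad).
It fails at once if a pot is let fall (moves out of the fingers' hold faster than 0.6 m/s, a drop of about 20 mm) ((contact force between the fingers and pot_a below 0.1 N and linear speed of pot_a above 0.6 m/s) or (contact force between the fingers and pot_b below 0.1 N and linear speed of pot_b above 0.6 m/s) or (contact force between the fingers and pot_c below 0.1 N and linear speed of pot_c above 0.6 m/s)).
It fails at once if another thing is moved (by more than 30 mm) (distance of any of shell_jar, glasses, reagent_bottle, magnifier from where it was at the start of the episode above 0.03 m).
It also fails if it takes over 72 s, if anything falls off the work surface, if the arm or the gripper's body presses on something with over 40 N, if the wrist force passes 120 N, or if a joint passes its speed limit or range.

## Working session

There is one attempt and no reset: what is moved stays moved. The work goes in short steps, Python scripts to look and compute and a shell command to move; the robot and the scene stay as the last step left them, time stands still between calls to the robot, and variables do not carry over. Pictures are saved under pics/ and viewed, about 8 in all and at most 12, crops included, and the job is handed in when it is done.

```bash
mkdir -p pics; cat > h.py <<'E'
import numpy as np,cv2
from rig import robot,camera,camera_model,masks_of,spot_point
def save(n,im,s=1.5): cv2.imwrite(f'pics/{n}.png',cv2.resize(im,None,fx=s,fy=s,interpolation=cv2.INTER_CUBIC)[:,:,::-1])
def ray(cam,uv,z,m=None):
    m=m or camera_model(cam);K=np.array(m['intrinsics']);T=np.array(m['world_from_camera'])
    d=T[:3,:3]@np.linalg.inv(K)@[uv[0],uv[1],1];o=T[:3,3]
    return o+d*(z-o[2])/d[2]
def proj(cam,p,m=None):
    m=m or camera_model(cam);K=np.array(m['intrinsics']);T=np.linalg.inv(np.array(m['world_from_camera']))
    q=K@(T[:3,:3]@np.array(p,float)+T[:3,3]);return q[:2]/q[2]
E
python3 - <<'E'
from h import *
s=robot.observe();print(s['t'],s['eef_pos'],s['tool_rot'],s['contact_force'],s['gripper_width'])
for c in('scene','side'):
    im=camera(c);save(c+'0',im,1.4)
    print(c,np.round(camera_model(c)['world_from_camera'],2).tolist())
    for n in('pot_a','shell_jar','pot_tray','tote','bay','magnifier','reagent_bottle'):
        z={'bay':4}.get(n,4 if n in('pot_a','shell_jar') else 0)
        for d in spot_point(c,n)[:5]:
            print(c,n,round(d['p'],2),np.round(d['uv']),np.round(ray(c,d['uv'],z)))
E
```

```text
0.0 [ 6.74577264e+02 -3.27674557e-02  2.30607570e+02] [-3.14028635e+00  7.47034109e-05  1.57074036e+00] [0.09777943 0.11750942 0.32899043] 85.63071418984926
scene [[0.87, 0.35, -0.36, 998.12], [0.5, -0.62, 0.61, -697.81], [-0.01, -0.7, -0.71, 920.62], [0.0, 0.0, 0.0, 1.0]]
scene pot_a 0.78 [255. 135.] [421. 298.   4.]
scene pot_a 0.72 [185. 263.] [ 517. -198.    4.]
scene pot_a 0.65 [273. 171.] [545. 183.   4.]
scene pot_a 0.55 [276. 118.] [436. 402.   4.]
scene pot_a 0.48 [282. 154.] [533. 261.   4.]
scene shell_jar 0.97 [262. 185.] [544. 120.   4.]
scene pot_tray 0.6 [276. 161.] [530. 227.   0.]
scene tote 0.87 [206. 284.] [ 590. -220.    0.]
scene bay 0.92 [184. 264.] [ 516. -202.    4.]
scene magnifier 0.77 [193. 192.] [396.   7.   0.]
scene reagent_bottle 0.86 [232. 283.] [ 638. -188.    0.]
side [[-0.95, -0.18, 0.25, 271.21], [-0.3, 0.51, -0.81, 911.83], [0.02, -0.84, -0.54, 598.64], [0.0, 0.0, 0.0, 1.0]]
side pot_a 0.89 [271. 271.] [418. 304.   4.]
side pot_a 0.78 [254. 308.] [423. 417.   4.]
side pot_a 0.75 [231. 248.] [531. 259.   4.]
side pot_a 0.63 [238. 227.] [545. 178.   4.]
side pot_a 0.55 [224. 269.] [520. 334.   4.]
side shell_jar 0.87 [246. 213.] [545. 110.   4.]
side shell_jar 0.54 [270. 159.] [ 573. -225.    4.]
side pot_tray 0.68 [240. 148.] [ 701. -278.    0.]
side tote 0.77 [266. 159.] [ 588. -230.    0.]
side tote 0.23 [223. 267.] [527. 324.   0.]
side bay 0.76 [283. 161.] [ 527. -225.    4.]
side magnifier 0.73 [307. 206.] [395.  14.   0.]
side magnifier 0.59 [283. 165.] [ 522. -207.    0.]
side reagent_bottle 0.68 [245. 161.] [ 651. -187.   -0.]
```

View pics/scene0.png

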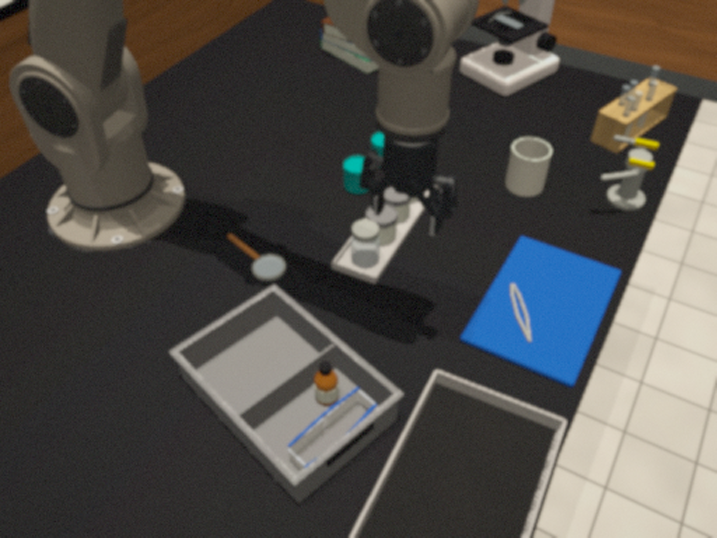

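View pics/side0.png

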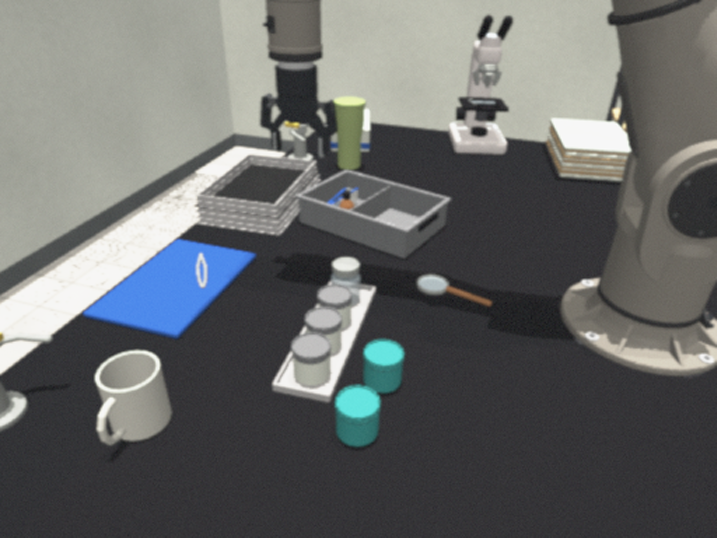

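The scene picture shows the tray at about (270,165) in camera pixels, with the glass jar at the near end (262,185). The side view shows three white pots with grey lids at (238,227), (231,248) and (224,269), which match the description and stand in the tray. The two turquoise look-alikes at (271,271) and (254,308) stand outside the tray and I leave them alone. I move over the tray to check from near.

```bash
python3 -m pendant '[[[0.1,-0.058,-0.03,-0.11,-1],[0.1,-0.058,-0.03,-0.11,-1],[0.1,-0.058,-0.03,-0.11,-1],[0.1,-0.058,-0.03,-0.11,-1],[0.1,-0.058,-0.03,-0.11,-1],[0.055,-0.058,-0.03,-0.11,-1],[0,0,0,0,-1]]]' 40
python3 - <<'E'
from h import *
s=robot.observe();m=camera_model('wrist');im=camera('wrist');save('w1',im)
print(s['t'],s['eef_pos'],s['tool_rot'],s['contact_force']);print(np.round(m['world_from_camera'],2).tolist())
for n in('pot_a','shell_jar'):
    for d in masks_of('wrist',n)[:6]:
        (c,r),w,a=cv2.minAreaRect(np.argwhere(d['mask'])[:,::-1].astype(np.float32)) ;print(n,round(d['p'],2),np.round(d['extent']),np.round(ray('wrist',c and (c,r),67,m)))
    for d in spot_point('wrist',n)[:6]: print(n,round(d['p'],2),np.round(d['uv']),np.round(ray('wrist',d['uv'],4,m)))
E
```

```text
t: 1.68
eef_pos: [525.0, 216.5, 304.7]
tool_rot: [3.14, -0.001, 1.689]
contact_force: [0.0, -1.0, -0.5]
gripper_width: 85.7
1.675 [524.95080598 216.53417099 304.70143698] [ 3.14011470e+00 -9.36408307e-04  1.68920983e+00] [ 0.04391671 -1.02529802 -0.50158958]
[[0.99, 0.11, 0.03, 517.27], [0.12, -0.96, -0.26, 281.92], [0.0, 0.26, -0.96, 447.51], [0.0, 0.0, 0.0, 1.0]]
pot_a 0.97 [160.  62. 212. 113.] [420. 302.  67.]
pot_a 0.86 [246.  53. 295. 106.] [524. 327.  67.]
pot_a 0.8 [248. 113. 289. 158.] [531. 257.  67.]
pot_a 0.74 [170.   2. 221.  36.] [428. 387.  67.]
pot_a 0.85 [200.   9.] [420. 413.   4.]
pot_a 0.75 [270. 135.] [539. 253.   4.]
pot_a 0.71 [192.  87.] [415. 309.   4.]
pot_a 0.59 [269.  86.] [528. 325.   4.]
pot_a 0.56 [265. 178.] [539. 184.   4.]
shell_jar 0.79 [244. 207. 284. 256.] [540. 118.  67.]
shell_jar 0.73 [258. 220.] [537. 110.   4.]
```

View pics/w1.png

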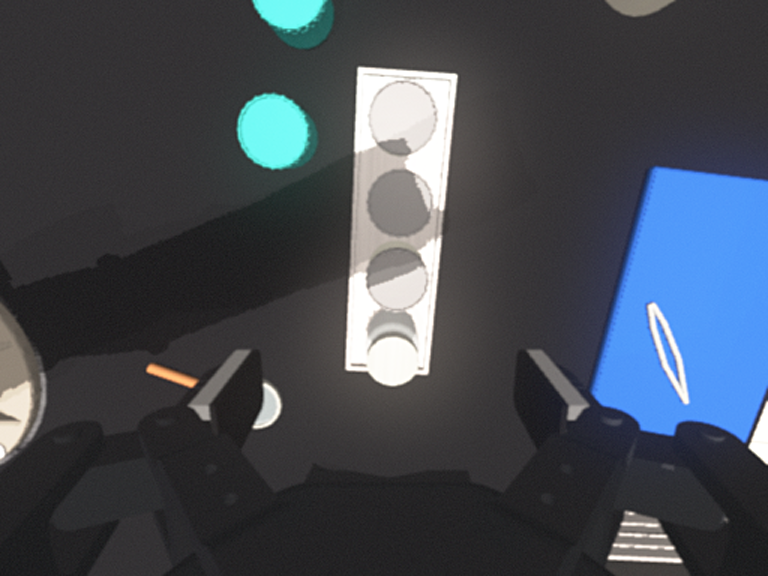

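The wrist view shows the tray with lid centres (in viewer px) at (403,118), (400,202) and (397,279), and the steel-lidded jar at (392,360). The turquoise pair is outside the tray to the left.

```bash
python3 - <<'E'
from h import *
for u in((403,118),(400,202),(397,279)): print('lid',np.round(ray('wrist',np.array(u)/1.5,67),1))
print('jar',np.round(ray('wrist',np.array((392,360))/1.5,86),1))
P=[ray('wrist',np.array(u)/1.5,14) for u in((358,67),(457,74),(429,374),(346,371))]
print(np.round(P,1).tolist(),np.mean(P,0));d=P[0]-P[3]+P[1]-P[2];print(np.arctan2(-d[0],d[1]),np.linalg.norm(d)/2)
# tote corners from scene view (rim z=72)
Q=[ray('scene',np.array(u)/1.4,72) for u in((273,289),(402,393),(299,494),(172,352))]
print(np.round(Q,1).tolist(),np.mean(Q,0)); e=Q[1]-Q[0]+Q[2]-Q[3];print(np.arctan2(e[1],e[0]),np.linalg.norm(e)/2)
E
```

```text
lid [527.1 323.4  67. ]
lid [532.9 254.   67. ]
lid [538.6 183.8  67. ]
jar [542.2 110.7  86. ]
[[481.0, 368.9, 14.0], [573.6, 373.4, 14.0], [590.3, 64.5, 14.0], [496.8, 57.6, 14.0]] [535.41781846 216.10047612  14.        ]
0.052166951621638716 310.5457736759415
[[474.3, -85.8, 72.0], [765.0, -165.7, 72.0], [718.9, -376.3, 72.0], [413.2, -277.2, 72.0]] [ 592.84321931 -226.22960464   72.        ]
-0.2916255897999462 311.3311251337576
```

```bash
python3 -m pendant '[[[0,0,0.1,0.28,-1],[-0.042,0.014,0.1,0,-1],[-0.042,0.014,0.1,0,-1],[0,0,0.1,0,-1],[0,0,0.1,0,-1],[0,0,0,0,-1],[0,0,0,0,-1]]]'
python3 - <<'E'
from h import *
m=camera_model('wrist');im=camera('wrist');save('w2',im)
print(robot.observe()['eef_pos'])
E
```

```text
t: 2.8
eef_pos: [540.4, 182.0, 104.5]
tool_rot: [3.141, -0.0, 1.636]
contact_force: [0.5, 0.3, -0.1]
gripper_width: 85.3
[540.68893034 182.3189712  104.92351403]
```

View pics/w2.png

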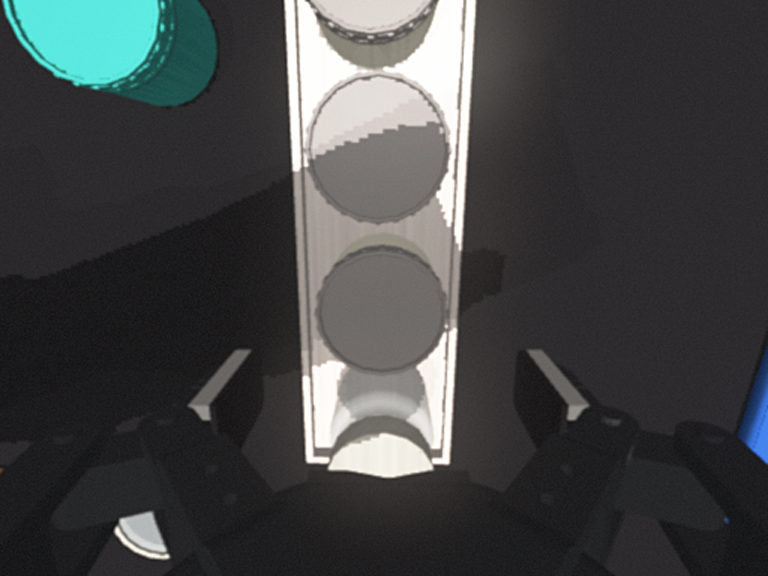

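The nearest pot's lid centre is at viewer px (382,309), the middle pot's at (379,147). The jaws straddle the row well.

```bash
python3 - <<'E'
from h import *
for u in((382,309),(379,147)): print('lid',np.round(ray('wrist',np.array(u)/1.5,67),1))
E
```

```text
lid [537.9 187.8  67. ]
lid [532.4 257.3  67. ]
```

```bash
python3 -m pendant '[[[0.012,-0.006,0.06,0,-1],[0,0,0.08,0,-1],[0,0,0.05,0,-1],[0,0,0,0,-1],[0,0,0,0,0.9],[0,0,0,0,0.9],[0,0,0,0,0.9],[0,0,0,0,0.9],[0,0,0,0,0.9]]]' 40
cat > w.py <<'E'
from h import *
f=[]
for i in range(3):
    camera('wrist');s=robot.observe();f.append(s['contact_force'])
print('t',s['t'],np.round(s['eef_pos'],1),'F',np.round(f,2).tolist(),'w',s['gripper_width'],'tau',np.round(s['tau'],2))
E
python3 w.py
python3 -m pendant '[[[0,0,-0.02,0,0.9],[0,0,-0.03,0,0.9],[0,0,-0.02,0,0.9],[0,0,0,0,0.9],[0,0,0,0,0.9],[0,0,0,0,0.9]]]'; python3 w.py
```

```text
t: 3.98
eef_pos: [537.8, 187.2, 29.0]
tool_rot: [3.139, -0.001, 1.637]
contact_force: [-3.1, -0.7, 10.5]
gripper_width: 58.8
t 4.125 [537.8 187.2  29.1] F [[-3.29, -0.41, 11.06], [-3.16, -0.37, 10.98], [-2.39, -0.13, 11.32]] w 58.40526272332912 tau [ 1.000e-01 -8.388e+01  1.860e+00 -2.956e+01  9.000e-02 -8.300e-01
  1.000e-02]
t: 4.88
eef_pos: [536.7, 186.8, 54.9]
tool_rot: [-3.141, 0.0, 1.637]
contact_force: [-0.2, 0.3, -0.7]
gripper_width: 58.7
t 5.025 [536.8 186.8  55. ] F [[-0.57, 0.04, -1.45], [-0.32, -0.38, -1.16], [-1.26, 0.0, -1.72]] w 58.49170198691573 tau [ 0.000e+00 -8.791e+01  1.650e+00 -3.317e+01  1.000e-02  1.000e-02
 -0.000e+00]
```

Pot 1 weighs about 1.3 N, so it is probably the lightest. I set it back and heft the middle pot.

```bash
python3 -m pendant '[[[0,0,0.035,0,0.9],[0,0,0.022,0,0.9],[0,0,0.009,0,0.9],[0,0,0,0,0.9],[0,0,0,0,-1],[0,0,0,0,-1],[0,0,0,0,-1],[0,0,-0.08,0,-1],[0,0,-0.1,0,-1],[0,0,0,0,-1]]]'
python3 w.py
```

```text
t: 6.28
eef_pos: [538.5, 187.5, 103.6]
tool_rot: [3.137, -0.002, 1.637]
contact_force: [-0.1, 0.5, -0.4]
gripper_width: 85.4
t 6.425 [536.6 186.7 100.4] F [[0.13, 0.08, -0.49], [-0.19, 0.76, -0.32], [0.12, -0.7, 0.05]] w 85.27437788216916 tau [ 6.000e-02 -8.560e+01  1.450e+00 -3.714e+01  2.000e-02  2.000e-02
  0.000e+00]
```

```bash
python3 -m pendant '[[[0.088,0.0,0,0,-1],[0.088,0.001,0,0,-1],[0,0,0.06,0,-1],[0,0,0.08,0,-1],[0,0,0.04,0,-1],[0,0,0,0,-1],[0,0,0,0,0.9],[0,0,0,0,0.9],[0,0,0,0,0.9],[0,0,0,0,0.9],[0,0,0,0,0.9]]]' 40
python3 -m pendant '[[[0,0,-0.02,0,0.9],[0,0,-0.03,0,0.9],[0,0,-0.02,0,0.9],[0,0,0,0,0.9],[0,0,0,0,0.9],[0,0,0,0,0.9]]]'; python3 w.py
```

```text
t: 7.8
eef_pos: [533.2, 257.4, 30.1]
tool_rot: [3.14, -0.001, 1.637]
contact_force: [-2.2, -1.0, 8.0]
gripper_width: 58.8
t: 8.55
eef_pos: [532.4, 257.0, 56.5]
tool_rot: [-3.141, 0.0, 1.637]
contact_force: [-0.9, -0.0, -3.3]
gripper_width: 58.4
t 8.7 [532.5 257.   56.6] F [[0.41, -0.93, -2.29], [0.68, -0.11, -2.05], [0.37, -0.22, -2.78]] w 58.56358311556474 tau [ 0.000e+00 -9.266e+01  1.440e+00 -3.471e+01  1.000e-02  1.000e-02
 -0.000e+00]
```

Pot 2 weighs about 2.6 N, so it is the middle one. Pot 3 should therefore be the heaviest, and I check it by hefting.

```bash
python3 -m pendant '[[[0,0,0.035,0,0.9],[0,0,0.022,0,0.9],[0,0,0.009,0,0.9],[0,0,0,0,0.9],[0,0,0,0,-1],[0,0,0,0,-1],[0,0,0,0,-1],[0,0,-0.08,0,-1],[0,0,-0.1,0,-1],[0,0,0,0,-1],[0,0,0,0,-1]]]'
python3 - <<'E'
from h import *
im=camera('wrist');save('w3',im);m=camera_model('wrist')
print(robot.observe()['eef_pos'])
for d in masks_of('wrist','pot_a')[:5]:
    e=np.array(d['extent']);print(round(d['p'],2),e.round(),np.round(ray('wrist',((e[0]+e[2])/2,(e[1]+e[3])/2),67,m),1))
E
```

```text
t: 10.07
eef_pos: [532.5, 257.0, 102.3]
tool_rot: [3.142, -0.0, 1.637]
contact_force: [0.0, -0.9, -0.5]
gripper_width: 85.5
[532.25355278 256.85935473 101.80957842]
0.96 [212. 162. 303. 257.] [531.4 261.   67. ]
0.91 [212. 249. 299. 321.] [533.5 203.5  67. ]
0.81 [202.  53. 304. 158.] [524.4 327.3  67. ]
0.81 [ 33.  81. 156. 179.] [427.  306.3  67. ]
0.57 [ 84.   1. 158.  25.] [447.7 372.1  67. ]
```

View pics/w3.png

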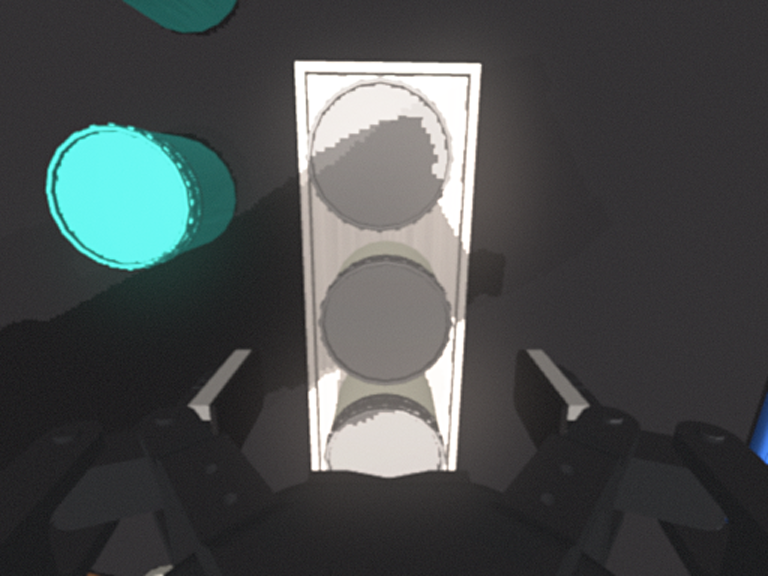

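Lid 3 is at viewer px (380,155), the turquoise look-alike is well left at (120,195), and pot 2 stands upright again at (386,320).

```bash
python3 -m pendant '[[[0.088,-0.001,0,0,-1],[0.089,-0.002,0,0,-1],[0,0,0.06,0,-1],[0,0,0.08,0,-1],[0,0,0.042,0,-1],[0,0,0,0,-1],[0,0,0,0,0.9],[0,0,0,0,0.9],[0,0,0,0,0.9],[0,0,0,0,0.9],[0,0,0,0,0.9]]]' 50
python3 -m pendant '[[[0,0,-0.02,0,0.9],[0,0,-0.03,0,0.9],[0,0,-0.05,0,0.9],[0,0,0,0,0.9],[0,0,0,0,0.9],[0,0,0,0,0.9]]]'; python3 w.py
```

```text
t: 11.55
eef_pos: [527.2, 328.0, 31.1]
tool_rot: [3.14, -0.001, 1.637]
contact_force: [-2.3, -0.8, 4.8]
gripper_width: 58.3
t: 12.3
eef_pos: [526.5, 327.4, 69.2]
tool_rot: [-3.141, 0.0, 1.637]
contact_force: [0.6, -0.1, -4.3]
gripper_width: 58.3
t 12.45 [526.5 327.5  69.2] F [[0.15, -0.43, -4.45], [0.55, 0.5, -3.74], [0.15, 0.26, -4.42]] w 58.246213215181996 tau [ 1.000e-02 -9.811e+01  1.240e+00 -3.748e+01  1.000e-02  1.000e-02
 -0.000e+00]
```

Pot 3 weighs about 4.3 N, so the order is clear: far pot heaviest, middle pot next, and the pot nearest the jar lightest. I carry pot 3 toward the bay.

```bash
python3 -m pendant '[[[0,0,-0.1,0,0.9],[0,0,-0.13,0,0.9],[-0.06,-0.008,-0.12,0,0.9],[-0.13,-0.009,0,0,0.9],[-0.13,-0.009,0,0,0.9],[-0.13,-0.009,0,0,0.9],[-0.13,-0.009,0,0,0.9],[-0.13,-0.009,0,0,0.9],[-0.13,-0.009,0,0,0.9],[-0.13,-0.009,0,0,0.9],[-0.13,-0.009,0,0,0.9],[-0.08,-0.008,0,0,0.9]]]'
python3 -m pendant '[[[0,0,0,0.65,0.9],[0,0,0,0.65,0.9],[0,0,0,0.63,0.9],[0,0,0,0,0.9],[0,0,0,0,0.9]]]'
python3 - <<'E'
from h import *
im=camera('wrist');save('w4',im);m=camera_model('wrist')
s=robot.observe();print(s['eef_pos'],s['tool_rot'],s['gripper_width'])
for d in spot_point('wrist','bay')[:2]: print(d['p'],d['uv'],ray('wrist',d['uv'],4,m))
E
```

```text
t: 13.95
eef_pos: [522.4, -148.3, 209.6]
tool_rot: [-3.141, 0.0, 1.635]
contact_force: [-0.6, 1.3, -3.9]
gripper_width: 58.1
t: 14.58
eef_pos: [522.8, -145.5, 209.6]
tool_rot: [-3.141, -0.0, 1.303]
contact_force: [1.1, 0.3, -5.0]
gripper_width: 58.2
[ 522.87175443 -145.55202705  209.65679037] [-3.14143913e+00 -1.21471931e-05  1.30250807e+00] 58.197158853325575
0.38 [257.1, 221.9] [ 501.98793111 -214.88579135    4.        ]
```

View pics/w4.png

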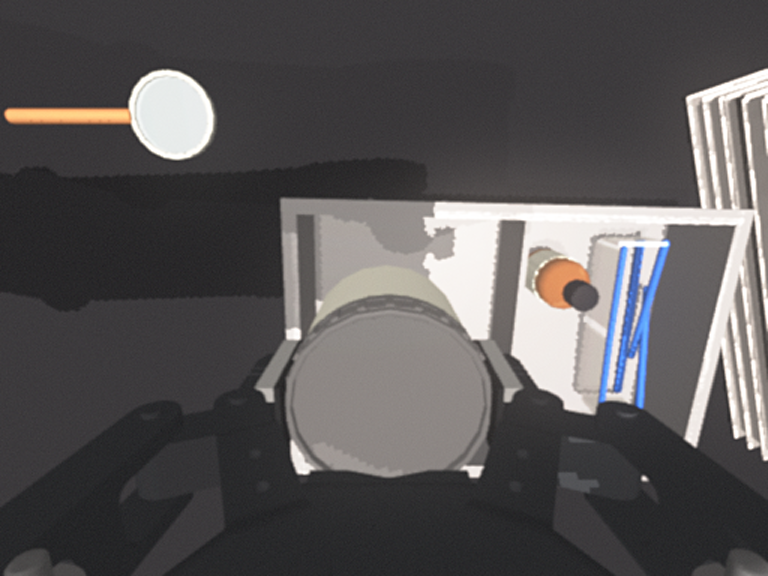

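The tote's far-side rim (+y) runs from (282,199) to (754,210), the cross wall is at about x=510 px, and the bottle is at (565,285). The held pot hangs upright.

```bash
python3 - <<'E'
from h import *
A=ray('wrist',np.array((282,199))/1.5,72);B=ray('wrist',np.array((754,210))/1.5,72)
C=ray('wrist',np.array((690,447))/1.5,72)
d=B-A;y=np.arctan2(d[1],d[0]);print(A,B,np.linalg.norm(d),y,'right edge',np.arctan2(-(B-C)[0],(B-C)[1]))
ex=np.array([np.cos(y),np.sin(y)]);ey=np.array([-ex[1],ex[0]])
print('bay',(A+B)[:2]/2-69*ex-100*ey)
print(ray('wrist',np.array((510,225))/1.5,66))
p=robot.observe()['eef_pos'][:2];D=(A+B)[:2]/2-69*ex-100*ey-p
t=1.3025;print(D,'tool',D@[np.cos(t),np.sin(t)]/400,D@[np.sin(t),-np.cos(t)]/400)
E
```

```text
[469.20952184 -80.62071296  72.        ] [ 766.8361696  -170.12813281   72.        ] 310.7944653082036 -0.2921330341589478 right edge -0.3133862886596165
bay [ 523.14670096 -201.26590565]
[ 611.32945876 -138.22015777   66.        ]
[  0.26433154 -55.69020423] tool -0.13406938915131092 0.03754435224353114
```

```bash
python3 -m pendant '[[[-0.07,0.018,0,0.13,0.9],[-0.067,0.018,0,0,0.9],[0,0,0.1,0,0.9],[0,0,0.12,0,0.9],[0,0,0.12,0,0.9],[0,0,0.06,0,0.9],[0,0,0.02,0,0.9],[0,0,0,0,0.9],[0,0,0,0,0.9]]]'
python3 -m pendant '[[[0,0,0.01,0,0.9],[0,0,0.01,0,0.9],[0,0,0,0,0.9],[0,0,0,0,0.9]]]'
```

```text
t: 15.8
eef_pos: [522.3, -202.5, 42.9]
tool_rot: [3.14, -0.0, 1.278]
contact_force: [0.0, 0.4, -3.4]
gripper_width: 58.1
t: 16.3
eef_pos: [521.5, -202.3, 33.7]
tool_rot: [-3.141, 0.0, 1.278]
contact_force: [0.1, 0.7, -4.5]
gripper_width: 58.7
```

```bash
python3 -m pendant '[[[0,0,0.006,0,0.9],[0,0,0.002,0,0.9],[0,0,0,0,0.9],[0,0,0,0,0.9]]]'
```

```text
t: 16.8
eef_pos: [521.6, -202.4, 31.1]
tool_rot: [3.141, -0.0, 1.277]
contact_force: [-4.0, 1.5, 10.0]
gripper_width: 58.3
```

```bash
python3 -m pendant '[[[0,0,0,0,-1],[0,0,0,0,-1],[0,0,0,0,-1],[0,0,-0.08,0,-1],[0,0,-0.1,0,-1],[0,0,0,0,-1],[0,0,0,0,-1]]]'
python3 - <<'E'
from h import *
im=camera('wrist');save('w5',im)
s=robot.observe();print(s['t'],s['eef_pos'],s['tool_rot'])
E
```

```text
t: 17.68
eef_pos: [521.4, -202.1, 102.3]
tool_rot: [3.142, -0.0, 1.278]
contact_force: [0.3, 0.2, -0.3]
gripper_width: 85.7
17.725 [ 521.10642387 -202.04704409  101.83332154] [-3.14063503e+00  1.77041038e-06  1.27769299e+00]
```

View pics/w5.png

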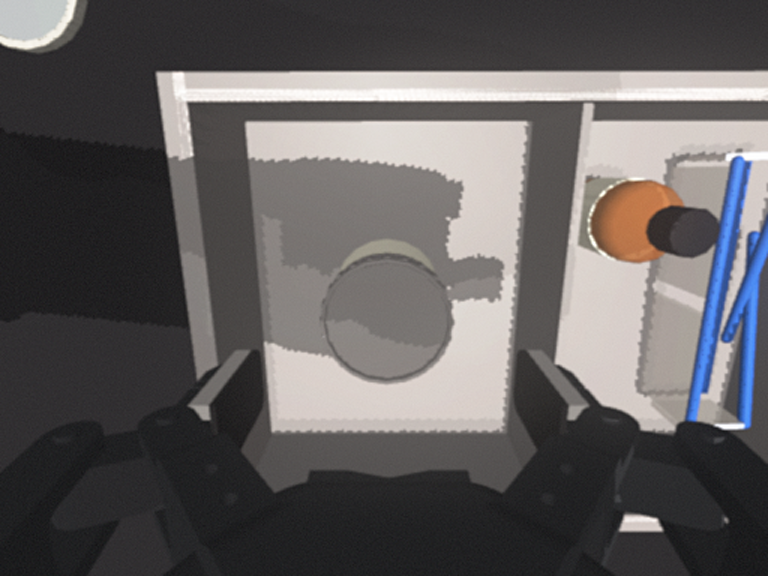

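Pot 3 stands upright in the middle of the free bay, lid centre at (388,318), and the bottle and glasses are untouched. Next is pot 2, the middle weight.

```bash
python3 -m pendant '[[[0,0,-0.03,-0.69,-1],[0,0,-0.03,-0.69,-1],[0,0,-0.02,-0.68,-1],[0.127,0.0115,0,0,-1],[0.127,0.0115,0,0,-1],[0.127,0.0115,0,0,-1],[0.127,0.0115,0,0,-1],[0.127,0.0115,0,0,-1],[0.127,0.0115,0,0,-1],[0.127,0.0115,0,0,-1],[0.127,0.0115,0,0,-1],[0.127,0.012,0,0,-1]]]'
python3 -m pendant '[[[0,0,0,0,-1],[0,0,0,0,-1]]]'
```

```text
t: 19.23
eef_pos: [532.1, 258.1, 133.3]
tool_rot: [-3.14, 0.001, 1.637]
contact_force: [0.3, -0.4, -0.1]
gripper_width: 85.2
t: 19.48
eef_pos: [532.3, 256.0, 133.4]
tool_rot: [-3.14, 0.001, 1.637]
contact_force: [0.7, 0.0, 0.5]
gripper_width: 85.6
```

```bash
python3 -m pendant '[[[0.002,0,0.1,0,-1],[0,0,0.1,0,-1],[0,0,0.062,0,-1],[0,0,0,0,-1],[0,0,0,0,0.9],[0,0,0,0,0.9],[0,0,0,0,0.9],[0,0,0,0,0.9],[0,0,0,0,0.9]]]' 50
python3 -m pendant '[[[0,0,-0.03,0,0.9],[0,0,-0.1,0,0.9],[0,0,-0.12,0,0.9],[0,0,-0.12,0,0.9],[0,0,-0.08,0,0.9],[0,0,0,0,0.9],[0,0,0,0,0.9]]]'; python3 w.py
```

```text
t: 20.6
eef_pos: [533.3, 257.5, 31.3]
tool_rot: [3.14, -0.001, 1.637]
contact_force: [-0.8, -1.0, 6.5]
gripper_width: 58.5
t: 21.48
eef_pos: [532.2, 257.2, 209.6]
tool_rot: [-3.141, 0.0, 1.637]
contact_force: [0.4, -0.4, -1.8]
gripper_width: 58.4
t 21.625 [532.1 257.2 208.7] F [[0.72, -0.18, -3.16], [-0.52, -0.44, -3.21], [-0.08, -0.46, -2.87]] w 58.436010294270204 tau [ 3.000e-02 -8.282e+01  1.880e+00 -4.514e+01  2.000e-02  2.000e-02
  0.000e+00]
```

```bash
python3 -m pendant '[[[-0.127,-0.0113,0,0,0.9],[-0.127,-0.0113,0,0,0.9],[-0.127,-0.0113,0,0,0.9],[-0.127,-0.0113,0,0,0.9],[-0.127,-0.0113,0,0,0.9],[-0.127,-0.0113,0,0,0.9],[-0.127,-0.0113,0,0,0.9],[-0.127,-0.0113,0,0,0.9],[-0.127,-0.0113,0,0,0.9],[0,0,0,0.69,0.9],[0,0,0,0.69,0.9],[0,0,0,0.68,0.9]]]'
python3 -m pendant '[[[0,0,0.1,0,0.9],[0,0,0.06,0,0.9],[0,0,0.02,0,0.9],[0,0,0,0,0.9],[0,0,0,0,0.9],[0,0,0,0,0.9]]]'; python3 w.py
```

```text
t: 23.12
eef_pos: [521.9, -201.5, 208.8]
tool_rot: [-3.14, 0.0, 1.273]
contact_force: [-0.1, 0.8, -3.3]
gripper_width: 58.0
t: 23.88
eef_pos: [522.8, -201.5, 138.5]
tool_rot: [3.14, -0.0, 1.278]
contact_force: [-0.2, -0.0, -2.2]
gripper_width: 58.4
t 24.025 [ 522.6 -201.4  138.1] F [[-0.59, 0.87, -2.22], [-0.25, 0.11, -2.72], [-0.62, 0.06, -2.4]] w 57.85613054759692 tau [ 1.000e-02 -7.711e+01  6.820e+00 -3.922e+01  2.000e-02  1.000e-02
 -0.000e+00]
```

```bash
python3 -m pendant '[[[0,-0.002,0.05,0,0.9],[0,0,0.035,0,0.9],[0,0,0.015,0,0.9],[0,0,0.01,0,0.9],[0,0,0,0,0.9],[0,0,0,0,0.9]]]'
python3 -m pendant '[[[0,0,0.003,0,0.9],[0,0,0.003,0,0.9],[0,0,0,0,0.9],[0,0,0,0,0.9]]]'
```

```text
t: 24.78
eef_pos: [521.8, -201.2, 94.1]
tool_rot: [3.141, -0.0, 1.278]
contact_force: [0.9, 0.0, -2.6]
gripper_width: 58.5
t: 25.28
eef_pos: [521.7, -201.2, 91.4]
tool_rot: [3.141, -0.0, 1.278]
contact_force: [0.0, 0.6, -0.5]
gripper_width: 58.4
```

Already 3 mm past rim height with no rim contact, so the foot is in the recess. One more touch down, then I release and look.

```bash
python3 -m pendant '[[[0,0,0.002,0,0.9],[0,0,0,0,0.9],[0,0,0,0,-1],[0,0,0,0,-1],[0,0,0,0,-1],[0,0,-0.08,0,-1],[0,0,-0.1,0,-1],[0,0,0,0,-1],[0,0,0,0,-1]]]'
python3 - <<'E'
from h import *
im=camera('wrist');save('w6',im)
s=robot.observe();print(s['t'],s['eef_pos'],s['tool_rot'])
im=camera('scene');save('s6',im[190:330,90:290],3)
E
```

```text
t: 26.4
eef_pos: [521.4, -201.0, 162.2]
tool_rot: [-3.141, -0.0, 1.278]
contact_force: [-0.1, -0.2, 0.4]
gripper_width: 85.4
26.45 [ 521.17117949 -200.94139216  161.76399785] [-3.14049958e+00  1.58620257e-05  1.27770450e+00]
```

View pics/w6.png

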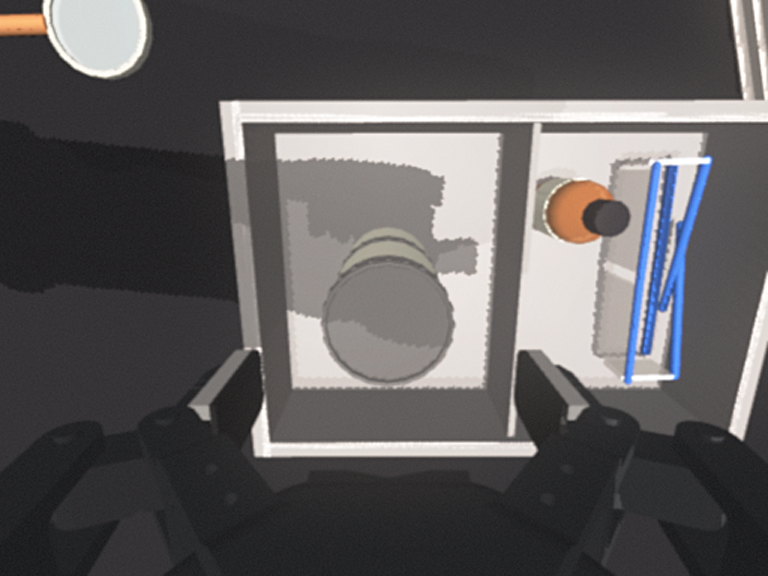

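The second pot sits concentric on the first, lid centre at (388,319), and both bottle and glasses are unmoved. Now the lightest pot, next to the jar.

```bash
python3 -m pendant '[[[0,0,0,-0.69,-1],[0,0,0,-0.69,-1],[0,0,0,-0.68,-1],[0.121,0.013,0,0,-1],[0.121,0.013,0,0,-1],[0.121,0.013,0,0,-1],[0.121,0.013,0,0,-1],[0.121,0.013,0,0,-1],[0.121,0.013,0,0,-1],[0.121,0.013,0,0,-1],[0.119,0.013,0,0,-1],[0,0,0.06,0,-1]]]'
python3 -m pendant '[[[0,0,0.08,0,-1],[0,0,0,0,-1],[0,0,0,0,-1]]]'
python3 - <<'E'
from h import *
im=camera('wrist');save('w7',im)
s=robot.observe();print(s['t'],s['eef_pos'],s['tool_rot'])
E
```

```text
t: 28.0
eef_pos: [537.6, 191.8, 138.4]
tool_rot: [3.14, -0.002, 1.642]
contact_force: [0.9, -1.0, -0.1]
gripper_width: 85.2
t: 28.38
eef_pos: [537.8, 187.1, 107.0]
tool_rot: [-3.141, 0.0, 1.637]
contact_force: [0.5, -0.3, 0.2]
gripper_width: 85.6
28.425 [538.05490919 187.15961278 107.43692254] [ 3.14077611e+00 -3.64981429e-04  1.63670934e+00]
```

View pics/w7.png

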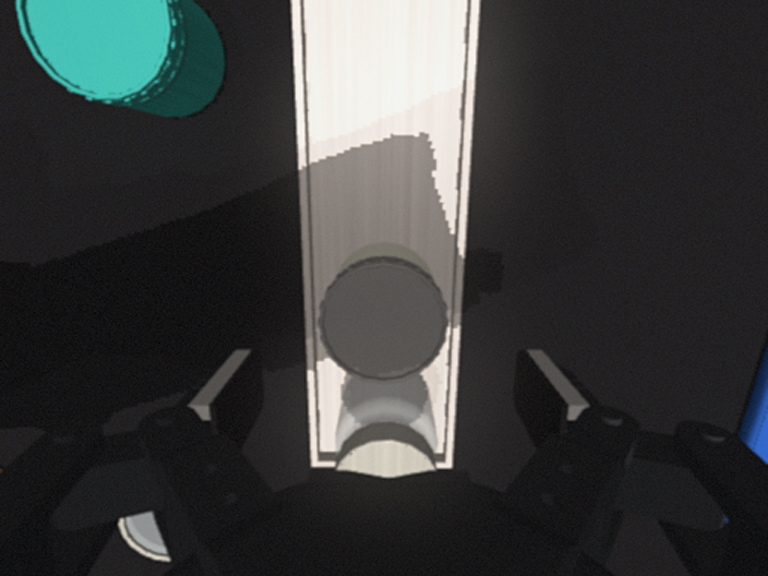

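The last pot's lid is at (384,318), centred between the jaws, and the jar below it is untouched. I grasp and lift it.

```bash
python3 -m pendant '[[[0,0,0.08,0,-1],[0,0,0.08,0,-1],[0,0,0.037,0,-1],[0,0,0,0,-1],[0,0,0,0,0.9],[0,0,0,0,0.9],[0,0,0,0,0.9],[0,0,0,0,0.9],[0,0,0,0,0.9]]]' 40
python3 -m pendant '[[[0,0,-0.03,0,0.9],[0,0,-0.1,0,0.9],[0,0,-0.12,0,0.9],[0,0,-0.12,0,0.9],[0,0,-0.12,0,0.9],[0,0,0,0,0.9],[0,0,0,0,0.9]]]'; python3 w.py
```

```text
t: 29.55
eef_pos: [538.2, 187.5, 29.1]
tool_rot: [3.14, -0.001, 1.637]
contact_force: [-2.2, -1.1, 8.6]
gripper_width: 58.9
t: 30.42
eef_pos: [537.2, 187.0, 224.0]
tool_rot: [3.141, -0.0, 1.637]
contact_force: [-0.3, 1.1, -2.7]
gripper_width: 58.9
t 30.575 [536.9 186.9 222.7] F [[-0.08, -0.49, -0.81], [-0.26, 0.5, -1.93], [-0.01, -0.29, -0.77]] w 58.95454505372919 tau [ 2.000e-02 -7.623e+01  2.430e+00 -4.499e+01  2.000e-02  2.000e-02
 -0.000e+00]
```

```bash
python3 -m pendant '[[[-0.121,-0.0128,0,0,0.9],[-0.121,-0.0128,0,0,0.9],[-0.121,-0.0128,0,0,0.9],[-0.121,-0.0128,0,0,0.9],[-0.121,-0.0128,0,0,0.9],[-0.121,-0.0128,0,0,0.9],[-0.121,-0.0128,0,0,0.9],[-0.119,-0.0128,0,0,0.9],[0,0,0,0.69,0.9],[0,0,0,0.69,0.9],[0,0,0,0.68,0.9],[0,0,0,0,0.9]]]'
python3 -m pendant '[[[0,0,0.05,0,0.9],[0,0,0.04,0,0.9],[0,0,0.03,0,0.9],[0,0,0.015,0,0.9],[0,0,0,0,0.9],[0,0,0,0,0.9],[0,0,0,0,0.9]]]'; python3 w.py
```

```text
t: 32.08
eef_pos: [521.9, -200.9, 222.9]
tool_rot: [-3.14, 0.0, 1.278]
contact_force: [-0.2, -0.0, -1.0]
gripper_width: 58.3
t: 32.95
eef_pos: [522.5, -201.2, 170.2]
tool_rot: [3.141, -0.0, 1.278]
contact_force: [0.0, -0.4, -0.9]
gripper_width: 58.7
t 33.1 [ 522.3 -201.1  170. ] F [[-0.72, -0.15, -2.25], [0.0, 0.33, -1.49], [0.03, 1.02, -0.79]] w 58.822097113202155 tau [ 1.000e-02 -7.309e+01  6.730e+00 -4.087e+01  2.000e-02  0.000e+00
  0.000e+00]
```

```bash
python3 -m pendant '[[[0,-0.002,0.02,0,0.9],[0,0,0.015,0,0.9],[0,0,0.005,0,0.9],[0,0,0.004,0,0.9],[0,0,0,0,0.9],[0,0,0,0,0.9]]]'
python3 -m pendant '[[[0,0,0.004,0,0.9],[0,0,0.002,0,0.9],[0,0,0,0,0.9],[0,0,0,0,0.9]]]'
```

```text
t: 33.85
eef_pos: [521.6, -200.9, 152.2]
tool_rot: [3.141, -0.0, 1.278]
contact_force: [-0.1, -0.6, -0.7]
gripper_width: 58.5
t: 34.35
eef_pos: [521.5, -200.9, 149.7]
tool_rot: [-3.142, -0.0, 1.278]
contact_force: [-0.2, -0.6, -1.4]
gripper_width: 58.8
```

Down past rim height with no added load. I touch down the rest of the way.

```bash
python3 -m pendant '[[[0,0,0.002,0,0.9],[0,0,0.001,0,0.9],[0,0,0,0,0.9],[0,0,0,0,0.9]]]'
```

```text
t: 34.85
eef_pos: [522.0, -201.1, 149.1]
tool_rot: [3.14, -0.0, 1.277]
contact_force: [-0.5, -0.3, 7.3]
gripper_width: 58.7
```

Contact at 149.1 mm, the expected seated height. I release and withdraw.

```bash
python3 -m pendant '[[[0,0,-0.001,0,0.9],[0,0,0,0,-1],[0,0,0,0,-1],[0,0,0,0,-1],[0,0,0,0,-1],[0,0,-0.08,0,-1],[0,0,-0.1,0,-1],[0,0,-0.1,0,-1],[0.05,0,0,0,-1],[0,0,0,0,-1],[0,0,0,0,-1]]]'
python3 - <<'E'
from h import *
a=camera('wrist');b=camera('scene');c=camera('side')
s=robot.observe();print(s['t'],s['eef_pos'],s['contact_force'],s['gripper_width'])
f=lambda im:cv2.resize(im,(400,300),interpolation=cv2.INTER_CUBIC)
save('f',np.vstack([np.hstack([f(a),f(b)]),np.hstack([f(b[150:330,90:330]),f(c[90:270,180:420])])]),1)
E
```

```text
t: 36.22
eef_pos: [526.8, -182.1, 260.5]
tool_rot: [-3.141, 0.0, 1.277]
contact_force: [-0.4, -0.5, -0.5]
gripper_width: 85.5
36.375 [ 526.84733709 -182.35414736  260.51903448] [ 0.26157124 -0.34350453 -1.17410831] 85.11455212697616
```

View pics/f.png

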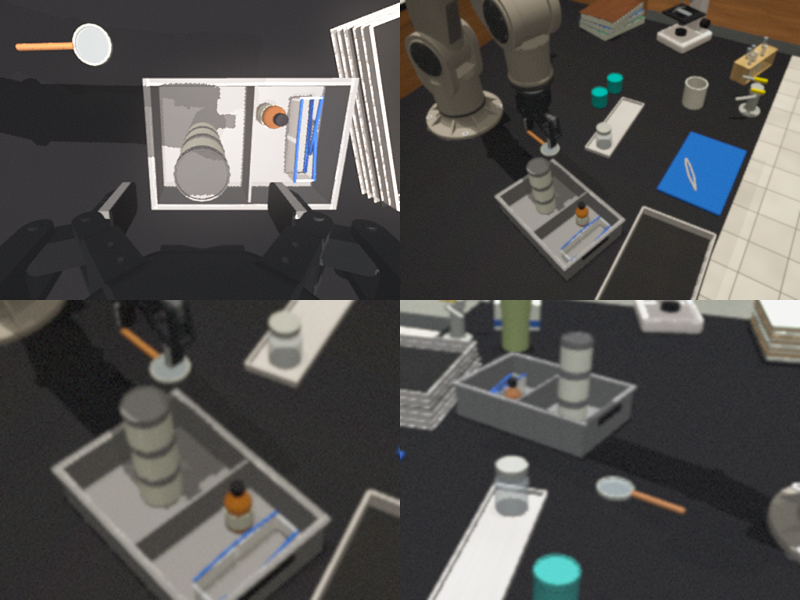

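The stack of three stands straight in the free bay: (540,190) in the scene view, (575,375) in the side crop. The jar, lens, bottle and glasses are in place and the gripper is clear.

```bash
python3 -c "
from rig import robot
print(robot.finish_job())"
```

```text
the job is handed in; nothing more can be done
None
```

The three pots are stacked in the tote's free bay, heaviest at the bottom, and I handed the job in at about 36 s of the 72 s allowed.

- **Weights:** lifting gave about 1.3 N for the pot next to the jar, 2.6–2.9 N for the middle pot and 4.3 N for the far pot. Readings scattered by about 0.5 N. The far pot read slightly under its stated 450–540 g range, but the order is clear.
- **Seating:** each upper pot went below the rim height of the lid under it without catching. The tool heights then matched a fully seated stack: touchdown about 91 mm for the middle pot and 149.1 mm for the top one.
- **Final pictures:** the last wrist, scene and side views show a straight stack in the free bay, with the gripper open and clear. The jar, hand lens, bottle, glasses and turquoise look-alikes are where they were. I judged this by eye and did not measure the final lean or offsets.

No check failed. The tote's length came out about 311 mm from the pictures instead of 300 mm, which still left plenty of room in the bay.

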